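# Load the kiln shelf from the drying board in reverse order

### The arm

A 6-joint arm with a two-finger parallel gripper is mounted at the origin on the work surface. World frame = base frame: x ahead of the robot, y to its left, z up, the work surface at z = 0. Lengths are in m, angles in rad, forces in N, time in s.
With the tool pointing down it reaches from about 0.275 to 0.725 m from the base axis. Payload 5.6 kg.
Tool frame: the origin (TCP) lies midway between the tips of the shut fingers; the grasp point (between the pads) lies 19 mm behind it; z points along the fingers, x is the direction in which the jaws open and shut, and the axes are right-handed (so a half turn about z gives the same grasp; the last joint's range is limited). The gripper opens to 85 mm and grips with 20 to 120 N. Pads are 22 mm wide; open, the fingers measure 114 mm over their backs; the gripper's body (76 mm by 85 mm) begins 54 mm behind the grasp point. The pads swing forward as they close: fully open they stand 13 mm farther back than shut.
Start: joints at [1.603, 0.255, 0.108, 0, -1.424, -0.285], TCP at [0.138, 0.533, 0.231] pointing down, gripper open.
Joint ranges: [-2.95, 2.95], [-1.21, 1.97], [-1.09, 1.5], [-2.87, 1.71], [-2.94, -0.07], [-3.05, 3.05]. Speed limits (rad/s): [2.57, 2.57, 3.14, 3.14, 3.14, 3.14].

### API

Orientations are given as a unit quaternion [x, y, z, w].
In Python, from cell import env gives the robot as it stands. The module is installed in compiled form; this text tells all that it offers.
- The arm moves only by the tool carry_out, never from a script. Its argument "deltas" is a list of rows, each a list of 7 numbers: the shift along the tool's x, y, z in m, then the turn, a rotation vector about the tool's x, y, z in rad, then the opening, from -1 (shut) to 1 (fully open). A call has exactly 5 rows; each row is the pose to reach, as a shift and turn from the pose commanded when the call began, along the tool's axes at that moment; what a row does not reach only later rows make up. A row lasts 1/8 s, in which the tool goes at most 62.5 mm and 10.7 degrees, less where a joint would pass 70% of its speed; a pose out of reach is approached as far as the arm can. A call with a gripper value outside its range is refused whole. The fingers move at their own pace and stop on an object; the grip force is fixed at half the most. Time passes only in rows, so rows that repeat a pose let the fingers close, or fill a call up. It gives the time, the measured TCP pose, the force and the opening at its end, in the units of the state.
- env.state(): the state, without advancing time (a new reading comes with each control period).
- env.get_image(name): name is "scene" or "top" or "wrist"; returns the picture (480x640x3 uint8, blue, green, red); there is no depth.
- env.calibration(name): a dict with "fx", "fy", "cx", "cy" (pixels), "R" (3x3) and "t" (3): a world point X has camera coordinates R X + t; the wrist camera has in their place "hand_eye" (4x4, takes a point from camera to tool coordinates, whose origin is the TCP and whose axes are the tool frame's). Camera axes: x right, y down, z forward; pixel columns grow to the right and rows downward; lengths in m; the calibration is good to about 2 mm. A picture is of the moment at which its call begins: read the wrist's pose just before it. calibration takes no time and is no camera call.
- env.hand_in(): hands the job in, once; it reports no verdict.
The state is a dict: "t": time; "joint_positions": joint angles; "qd": joint speeds; "tau": joint torques, N m; "tool_pos": TCP position; "tool_rot": TCP orientation; "force": force on the tool from outside, world axes, zero at the start; "ft_torque": the same for the moment, N m; "gripper_width": opening from 0.0 (shut) to 1.0 (fully open).
Only numpy, scipy, OpenCV 4.12 (cv2) and the standard library are available. Lean on these libraries where they do the work, as an engineer would, in place of code of your own. Each camera call takes 0.05 s, during which the arm holds its last target.

### The job

Move the four clay pieces one by one from the tiles on the wooden drying board to the round white setters on the kiln shelf, in reverse order: the shelf is turned end for end when it goes into the kiln, so the piece at one end of the drying row must stand at the opposite end of the shelf, the next one next to it, and so on. Stand each upright on the middle of its own setter; set the pieces down rather than drop them, and do not tip any over.

Things in the scene. Friction and masses are not known exactly. Their poses are not given: they have to be found in the camera images.
- pumpkin: Small pumpkin of fired red-brown clay: ribbed, round, 53 mm across from 12 to 37 mm up (grip it there), 47 mm tall plus a short bent stem to 63 mm; foot 38 mm across; about 130 g. Origin: centre of its underside; z up.
- house: Small house of fired red-brown clay: square body 42 x 42 mm with walls to 36 mm, a pitched roof to 61 mm and a chimney to 66 mm. The roof's ridge runs along its x axis, so its flat upright gable ends (door, window) look to -x and +x and lie 42 mm apart: grip it across these, 10 to 40 mm up (the eaves stand out 5 mm over the other two walls). It starts with x within 0.1 rad of the drying board's x. About 140 g. Origin: centre of its underside; z up.
- vase: Bud vase of fired red-brown clay: round, 46 mm across from 12 to 46 mm up (grip it there), neck 22 mm at 58 mm, rim 32 mm with a dark mouth at 72 mm; foot 38 mm; about 120 g. Origin: centre of its underside; z up.
- toadstool: Toadstool of fired red-brown clay: domed cap with small bumps, 55 mm across with an upright edge from 37 to 47 mm up (grip it there), top at 64 mm; stem 26 to 28 mm thick, foot 40 mm across; about 120 g. Origin: centre of its underside; z up.
- tile_pumpkin: Flat square plaster tile, 66 x 66 x 6 mm, fixed on the drying board; all four tiles look alike, this is the one that the pumpkin stands on at the start, and it shows where the pumpkin came from. Its top is 24 mm above the table. Origin: centre of its underside.
- tile_house: Flat square plaster tile, 66 x 66 x 6 mm, fixed on the drying board; all four tiles look alike, this is the one that the house stands on at the start, and it shows where the house came from. Its top is 24 mm above the table. Origin: centre of its underside.
- tile_vase: Flat square plaster tile, 66 x 66 x 6 mm, fixed on the drying board; all four tiles look alike, this is the one that the vase stands on at the start, and it shows where the vase came from. Its top is 24 mm above the table. Origin: centre of its underside.
- tile_toadstool: Flat square plaster tile, 66 x 66 x 6 mm, fixed on the drying board; all four tiles look alike, this is the one that the toadstool stands on at the start, and it shows where the toadstool came from. Its top is 24 mm above the table. Origin: centre of its underside.
- board: Wooden drying board on the table, fixed, 100 mm along its x, 310 mm along its y, 18 mm thick. Four square white tiles lie on it in a row along its y axis, centred at y = -108, -36, 36 and 108 mm (x = 0), and each carries one clay piece. Either nearer to the robot or farther than the kiln shelf; its x points roughly away from the robot (yaw within 0.15 rad). Origin: centre of its underside, on the table.
- shelf: Kiln shelf, fixed: buff slab 110 mm along its x, 310 mm along its y, on four short round props, its top 40 mm above the table. On it, in a row along its y axis at y = -108, -36, 36 and 108 mm (x = 0), lie four fixed round white setters, 66 mm across and 4 mm thick, so that their tops are 44 mm above the table; all empty at the start. Its x and y axes point roughly as those of the board (yaw within 0.15 rad). Origin: centre of its footprint, at table height.
There are look-alikes about, which are no part of the job. What is shaped like the pumpkin but blue or green is not meant.

How it is judged:
At the end, for the whole second after the job is handed in: Each piece stands on the setter whose place along the shelf mirrors that of its starting tile along the board (from y = +108 mm to -108 mm, +36 to -36, and so on), within 13 mm of its centre in the shelf's x and y, foot within 4 mm of its top, upright within 0.12 rad, all at rest (((y of tile_pumpkin in the frame of board between -0.128 and -0.088 m and y of pumpkin in the frame of shelf between 0.095 and 0.121 m) or (y of tile_pumpkin in the frame of board between -0.056 and -0.016 m and y of pumpkin in the frame of shelf between 0.023 and 0.049 m) or (y of tile_pumpkin in the frame of board between 0.016 and 0.056 m and y of pumpkin in the frame of shelf between -0.049 and -0.023 m) or (y of tile_pumpkin in the frame of board between 0.088 and 0.128 m and y of pumpkin in the frame of shelf between -0.121 and -0.095 m)) and x of pumpkin in the frame of shelf between -0.013 and 0.013 m and z of pumpkin in the frame of shelf between 0.04 and 0.048 m and angle between each of pumpkin, house, vase, toadstool's own z axis and vertical below 0.12 rad and linear speed of each of pumpkin, house, vase, toadstool below 0.02 m/s and angular speed of each of pumpkin, house, vase, toadstool below 0.2 rad/s and ((y of tile_house in the frame of board between -0.128 and -0.088 m and y of house in the frame of shelf between 0.095 and 0.121 m) or (y of tile_house in the frame of board between -0.056 and -0.016 m and y of house in the frame of shelf between 0.023 and 0.049 m) or (y of tile_house in the frame of board between 0.016 and 0.056 m and y of house in the frame of shelf between -0.049 and -0.023 m) or (y of tile_house in the frame of board between 0.088 and 0.128 m and y of house in the frame of shelf between -0.121 and -0.095 m)) and x of house in the frame of shelf between -0.013 and 0.013 m and z of house in the frame of shelf between 0.04 and 0.048 m and ((y of tile_vase in the frame of board between -0.128 and -0.088 m and y of vase in the frame of shelf between 0.095 and 0.121 m) or (y of tile_vase in the frame of board between -0.056 and -0.016 m and y of vase in the frame of shelf between 0.023 and 0.049 m) or (y of tile_vase in the frame of board between 0.016 and 0.056 m and y of vase in the frame of shelf between -0.049 and -0.023 m) or (y of tile_vase in the frame of board between 0.088 and 0.128 m and y of vase in the frame of shelf between -0.121 and -0.095 m)) and x of vase in the frame of shelf between -0.013 and 0.013 m and z of vase in the frame of shelf between 0.04 and 0.048 m and ((y of tile_toadstool in the frame of board between -0.128 and -0.088 m and y of toadstool in the frame of shelf between 0.095 and 0.121 m) or (y of tile_toadstool in the frame of board between -0.056 and -0.016 m and y of toadstool in the frame of shelf between 0.023 and 0.049 m) or (y of tile_toadstool in the frame of board between 0.016 and 0.056 m and y of toadstool in the frame of shelf between -0.049 and -0.023 m) or (y of tile_toadstool in the frame of board between 0.088 and 0.128 m and y of toadstool in the frame of shelf between -0.121 and -0.095 m)) and x of toadstool in the frame of shelf between -0.013 and 0.013 m and z of toadstool in the frame of shelf between 0.04 and 0.048 m); the robot touches nothing.
It fails at once if a piece is tipped over (angle between any of pumpkin, house, vase, toadstool's own z axis and vertical above 0.7 rad).
It fails at once if a piece is dropped: let go of, it falls faster than 0.7 m/s (about 25 mm of free fall) ((linear speed of pumpkin above 0.7 m/s and contact force between the fingers and pumpkin below 0.3 N) or (linear speed of house above 0.7 m/s and contact force between the fingers and house below 0.3 N) or (linear speed of vase above 0.7 m/s and contact force between the fingers and vase below 0.3 N) or (linear speed of toadstool above 0.7 m/s and contact force between the fingers and toadstool below 0.3 N)).
It also fails if it takes over 109 s, if anything falls off the work surface, if the arm or the gripper's body presses on something with over 40 N, if the wrist force passes 120 N, or if a joint passes its speed limit or range.

## Working session

There is one attempt and no reset: what is moved stays moved. The work goes in short steps, Python scripts to look and compute and a tool call to move; the robot and the scene stay as the last step left them, time stands still between calls to the robot, and variables do not carry over. Pictures are saved under pics/ and viewed, and the job is handed in when it is done.

Besides the shell and the picture viewer there is one more tool, called after "Emit:" as name(argument=value, ...) on one line, values as JSON. carry_out: Moves the arm, as the interface text tells. Its arguments: {"type":"object","properties":{"deltas":{"type":"array","items":{"type":"array","items":{"type":"number"}}}},"required":["deltas"]}

```bash
mkdir -p pics; python3 - <<'E'
from cell import env
import cv2,json
s=env.state();print({k:(v if not hasattr(v,'tolist') else v.tolist()) for k,v in s.items()})
for n in ["scene","top","wrist"]:
    cv2.imwrite(f"pics/{n}0.png",env.get_image(n)); print(n,env.calibration(n))
E
```

```text
{'t': 0.0, 'joint_positions': [1.602551632081576, 0.2557726541610642, 0.10698876646219706, -0.00044430798152123594, -1.423922824965032, -0.2846178471362431], 'qd': [-0.0013358342168803417, 9.199415314119912e-07, 0.0011435391374371403, 0.0002612136334693843, 8.369015193681009e-05, -0.001435775671683427], 'tau': [-1.7222050132659206e-05, -38.66338491439819, 23.79397988319397, 5.365464985370636, -0.0062016806623432785, -8.451790733943199e-07], 'tool_pos': [0.13741802568159928, 0.5320347831362591, 0.23038068182339447], 'tool_rot': [-0.6122742133188798, 0.7906448804803664, -0.0006444304102662221, -0.0007385014423941273], 'force': [0.019973991166069942, -0.09613219788508519, -0.33954133166354333], 'ft_torque': [0.04322485083947673, 0.03745929789196593, 0.024199869556625855], 'gripper_width': 1.0015573400591955}
scene {'fx': 439.34296055316656, 'fy': 439.34296055316656, 'cx': 318.78190621275337, 'cy': 234.46153154568518, 'R': array([[-0.25741154,  0.96630077,  0.00145686],
       [ 0.58642654,  0.1574153 , -0.79455921],
       [-0.76801251, -0.20367437, -0.60718493]]), 't': array([ 0.19406057, -0.28514213,  1.22187231])}
top {'fx': 579.1937744437051, 'fy': 579.1937744437051, 'cx': 327.6385785491634, 'cy': 241.05473153591365, 'R': array([[ 0.01318681, -0.99984464, -0.01169614],
       [-0.98809863, -0.0112373 , -0.15341063],
       [ 0.15325536,  0.01357994, -0.9880933 ]]), 't': array([-0.02182455,  0.58718899,  0.86470698])}
wrist {'fx': 349.21499542458446, 'fy': 349.21499542458446, 'cx': 318.39800264093327, 'cy': 235.1737728935935, 'hand_eye': array([[ 9.99997606e-01,  2.08310945e-04, -2.17834034e-03,
        -1.06885209e-03],
       [ 4.82632991e-04,  9.49950031e-01,  3.12401515e-01,
        -8.01585527e-02],
       [ 2.13439113e-03, -3.12401818e-01,  9.49947656e-01,
        -1.41640694e-01],
       [ 0.00000000e+00,  0.00000000e+00,  0.00000000e+00,
         1.00000000e+00]])}
```

View pics/scene0.png

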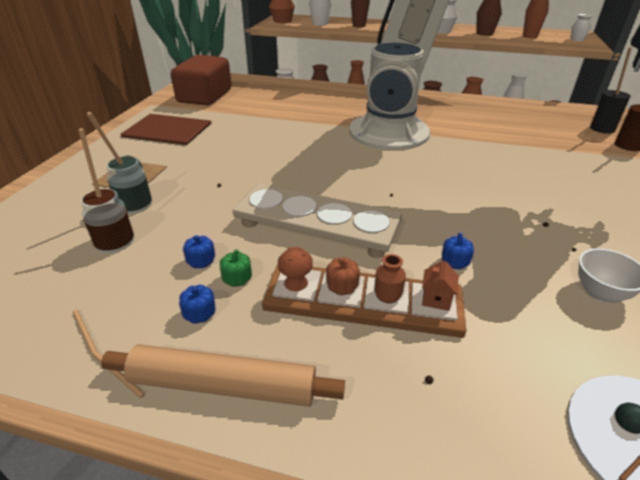

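View pics/top0.png

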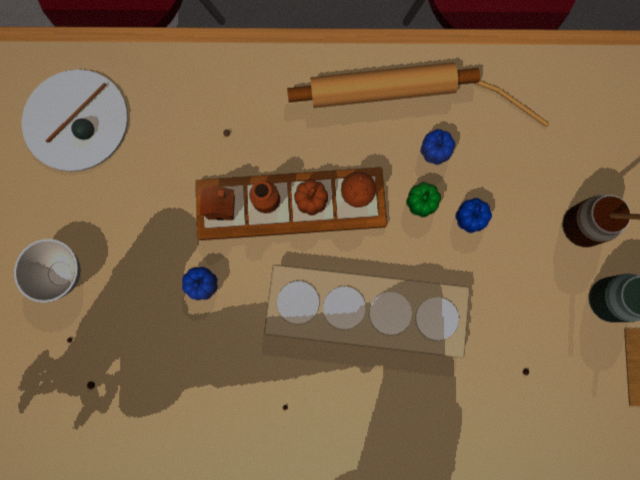

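View pics/wrist0.png

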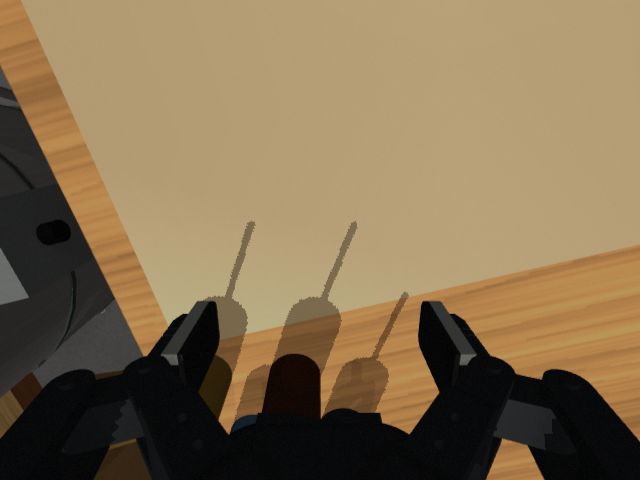

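The top view shows the board farther from the robot. From left (+y) its row is house (218,203), vase (264,196), pumpkin (311,197) and toadstool (358,189). The setters are at about (298,301), (344,307), (391,313) and (437,318).

```bash
cat > h.py <<'E'
import numpy as np,cv2
from cell import env
def ray(n,uv):
    c=env.calibration(n);R,t=np.array(c['R']),np.array(c['t'])
    d=R.T@np.array([(uv[0]-c['cx'])/c['fx'],(uv[1]-c['cy'])/c['fy'],1]);return -R.T@t,d
def unp(n,uv,z):
    o,d=ray(n,uv);return o+d*(z-o[2])/d[2]
def proj(n,X):
    c=env.calibration(n);p=np.array(c['R'])@np.asarray(X,float)+c['t'];return np.array([c['fx']*p[0]/p[2]+c['cx'],c['fy']*p[1]/p[2]+c['cy']])
E
python3 - <<'E'
from h import *
im=cv2.imread('pics/top0.png')
cv2.imwrite('pics/c1.png',cv2.resize(im[160:245,190:390],None,fx=4,fy=4,interpolation=cv2.INTER_CUBIC))
cv2.imwrite('pics/c2.png',cv2.resize(im[260:360,260:475],None,fx=3.7,fy=3.7,interpolation=cv2.INTER_CUBIC))
im=cv2.imread('pics/scene0.png')
cv2.imwrite('pics/c3.png',cv2.resize(im[180:340,225:475],None,fx=3.2,fy=3.2,interpolation=cv2.INTER_CUBIC))
E
```

```text
(no output)
```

View pics/c1.png

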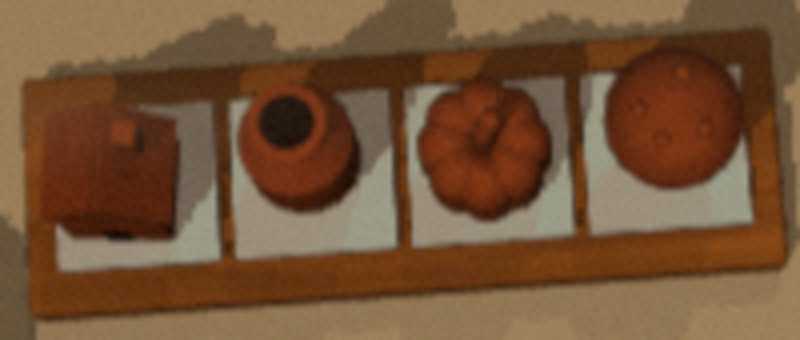

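View pics/c2.png

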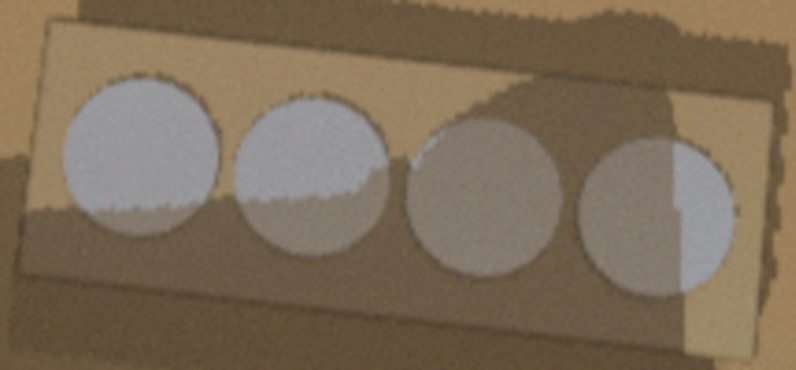

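View pics/c3.png

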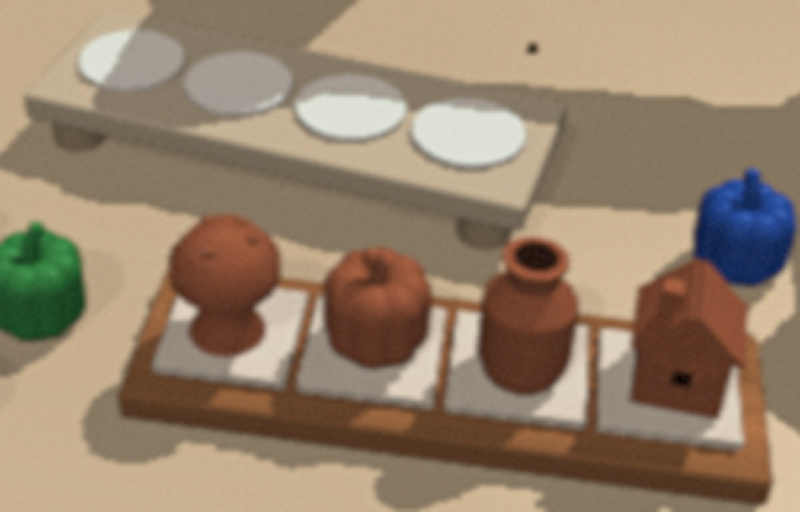

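```bash
python3 - <<'E'
from h import *
np.set_printoptions(precision=4,suppress=True)
T=lambda p:(190+p[0]/4-.4,160+p[1]/4-.4)
S=lambda p:(260+p[0]/3.7-.4,260+p[1]/3.7-.4)
C=lambda p:(225+p[0]/3.2-.4,180+p[1]/3.2-.4)
b=[unp('top',T(p),.018) for p in [(25,82),(768,30),(787,266),(34,317)]]
bc=np.mean(b,0);yv=(b[0]+b[3]-b[1]-b[2]);print('board',b,bc,'len',np.linalg.norm(b[0]-b[1]),np.linalg.norm(b[1]-b[2]))
yv=yv[:2]/np.linalg.norm(yv[:2]);print('byaw',np.arctan2(-yv[0],yv[1]))
for k in (108,36,-36,-108): print('tile',bc[:2]+yv*k/1000)
s=[unp('top',S(p),.044) for p in [(142,156),(312,175),(484,197),(657,217)]]
for p in s:print('setter',p, )
s=np.array(s)[:,:2];d=s[0]-s[3];print(np.linalg.norm(d)/3,'syaw',np.arctan2(-d[0],d[1]))
sc=[unp('scene',C(p),.044) for p in [(469,133),(350,106),(238,82),(131,59)]];print('setter scene');print(np.array(sc))
# pieces
P=[('house ridge/top',.085,None),]
print('vase mouth top',unp('top',T((287,122)),.096),'scene',unp('scene',C((537,257)),.096))
print('vase body bottom arc top',)
print('pumpkin top',unp('top',T((485,150)),.050),'scene',unp('scene',C((377,308)),.048))
print('toad top',unp('top',T((676,118)),.068),'scene',unp('scene',C((225,273)),.068))
# house roof corners: ridge ends, eaves corners
for p in [(42,152),(180,175),(45,105),(175,112)]:print('house',p,unp('top',T(p),.080))
# scene wall base corners (z .024)
for p in [(633,402),(718,412)]:print('house base scene',unp('scene',C(p),.024))
print('door?')
E
```

```text
board [array([0.6909, 0.2045, 0.018 ]), array([ 0.7161, -0.1016,  0.018 ]), array([ 0.6173, -0.1092,  0.018 ]), array([0.5929, 0.1961, 0.018 ])] [0.6543 0.0475 0.018 ] len 0.3071795034177854 0.09908599182407013
byaw 0.0808746930655626
tile [0.6456 0.1551]
tile [0.6514 0.0834]
tile [0.6572 0.0116]
tile [ 0.663  -0.0602]
setter [0.4919 0.0301 0.044 ]
setter [ 0.4849 -0.0411  0.044 ]
setter [ 0.4767 -0.1128  0.044 ]
setter [ 0.4694 -0.1846  0.044 ]
0.0719587817828356 syaw -0.10460345304991177
setter scene
[[ 0.4959  0.0309  0.044 ]
 [ 0.487  -0.0415  0.044 ]
 [ 0.4797 -0.1128  0.044 ]
 [ 0.4723 -0.1842  0.044 ]]
vase mouth top [0.656  0.0855 0.096 ] scene [0.6568 0.0853 0.096 ]
vase body bottom arc top
pumpkin top [0.6567 0.0128 0.05  ] scene [0.6579 0.0125 0.048 ]
toad top [ 0.666  -0.0619  0.068 ] scene [ 0.6741 -0.0593  0.068 ]
house (42, 152) [0.6472 0.1812 0.08  ]
house (180, 175) [0.6387 0.1279 0.08  ]
house (45, 105) [0.6656 0.1809 0.08  ]
house (175, 112) [0.6634 0.1307 0.08  ]
house base scene [0.6649 0.1394 0.024 ]
house base scene [0.661  0.1786 0.024 ]
door?
```

```bash
cat >> h.py <<'E'
from scipy.spatial.transform import Rotation as Ro
def plan(x,y,z,yaw,p=None,q=None):
    s=env.state();p=s['tool_pos'] if p is None else p;q=s['tool_rot'] if q is None else q
    A=Ro.from_quat(q);X=np.array([-np.cos(yaw),-np.sin(yaw),0]);Z=np.array([0,0,-1.]);B=Ro.from_matrix(np.array([X,np.cross(Z,X),Z]).T)
    print(np.round(A.inv().apply(np.array([x,y,z])-p),4).tolist(),np.round((A.inv()*B).as_rotvec(),3).tolist())
E
python3 - <<'E'
from h import *
plan(.642,.1565,.16,.09)
E
```

```text
[0.2374, -0.5825, 0.071] [-0.001, -0.001, 1.228]
```

Emit:
carry_out(deltas=[[0.0237,-0.058,0.007,0,0,0.17,1],[0.047,-0.116,0.014,0,0,0.34,1],[0.071,-0.174,0.021,0,0,0.51,1],[0.095,-0.232,0.028,0,0,0.68,1],[0.119,-0.29,0.035,0,0,0.85,1]])

```text
t: 0.78
tool_pos: [0.3875, 0.345, 0.1963]
tool_rot: [-0.229, 0.973, 0.0, -0.0]
force: [0.3, 0.5, -0.7]
gripper_width: 0.999
```

```bash
python3 - <<'E'
from h import *
plan(.642,.1565,.16,.09)
E
```

```text
[-0.1436, -0.2823, 0.0363] [0.0, -0.0, 0.373]
```

Emit:
carry_out(deltas=[[-0.029,-0.056,0.007,0,0,0.1,1],[-0.057,-0.113,0.014,0,0,0.2,1],[-0.086,-0.169,0.022,0,0,0.3,1],[-0.115,-0.226,0.029,0,0,0.373,1],[-0.1436,-0.2823,0.0363,0,0,0.373,1]])

```text
t: 1.4
tool_pos: [0.638, 0.1616, 0.1604]
tool_rot: [-0.047, 0.999, -0.0, -0.0]
force: [0.9, 1.0, -0.2]
gripper_width: 1.001
```

```bash
python3 - <<'E'
from h import *
s=env.state();print(s['tool_pos'],s['qd'].round(3) if hasattr(s['qd'],'round') else s['qd'])
cv2.imwrite('pics/w1.png',env.get_image('wrist'))
plan(.642,.1565,.031,.09)
E
```

```text
[0.63803053 0.16162958 0.16040961] [-0.728  0.629  0.851 -0.    -0.22   0.752]
[-0.0006, 0.0009, 0.1266] [-0.004, -0.003, 0.0]
```

View pics/w1.png

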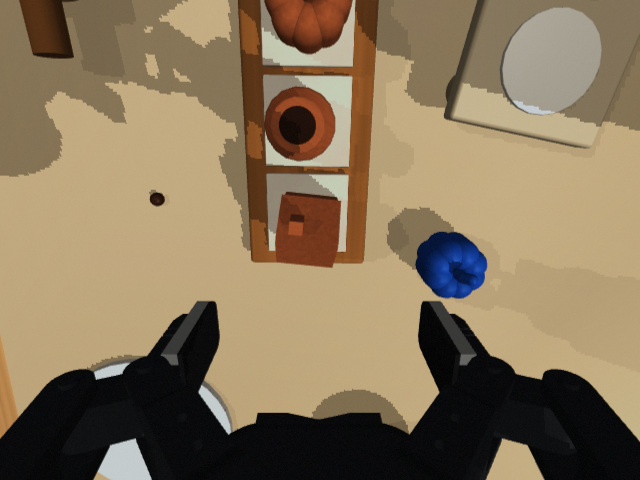

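The wrist view shows the roof corners at about (282,193), (341,198), (334,267) and (277,262), so the house is turned a little against the board. I'll unproject these to get its yaw.

```bash
cat >> h.py <<'E'
def wun(uv,z,p,q):
    c=env.calibration('wrist');H=np.array(c['hand_eye']);A=Ro.from_quat(q)
    o=A.apply(H[:3,3])+p;d=A.apply(H[:3,:3]@np.array([(uv[0]-c['cx'])/c['fx'],(uv[1]-c['cy'])/c['fy'],1]))
    return o+d*(z-o[2])/d[2]
E
python3 - <<'E'
from h import *
s=env.state();p=s['tool_pos'];q=s['tool_rot'];print(s['t'],p,Ro.from_quat(q).as_matrix()[:,0])
p0=np.array([.638,.1616,.1604])
I=cv2.imread('pics/w1.png')
cv2.imwrite('pics/w1c.png',cv2.resize(I[170:280,250:370],None,fx=5,fy=5,interpolation=cv2.INTER_CUBIC))
C=[wun(u,.059,p0,q) for u in [(282,193),(341,198),(334,267),(277,262)]]
for c in C:print(c)
print(np.mean(C,0), [np.arctan2(*(C[i]-C[j])[[1,0]]) for i,j in [(0,1),(3,2)]],[np.arctan2(-(C[i]-C[j])[0],(C[i]-C[j])[1]) for i,j in [(3,0),(2,1)]])
cv2.imwrite('pics/w2.png',env.get_image('wrist'))
E
```

```text
1.45 [0.64180483 0.15607172 0.15760009] [-0.99592088 -0.09019419  0.00256942]
[0.66654953 0.13365241 0.059     ]
[0.62471356 0.13349788 0.059     ]
[0.62416365 0.1866801  0.059     ]
[0.66727661 0.18643951 0.059     ]
[0.64567584 0.16006747 0.059     ] [np.float64(0.0036937890242132484), np.float64(-0.005580518968934338)] [np.float64(-0.0137729541576319), np.float64(0.010339692089756382)]
```

View pics/w2.png

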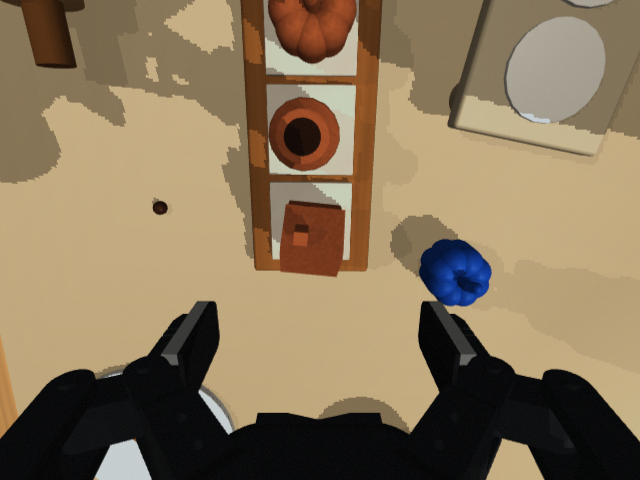

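View pics/w1c.png

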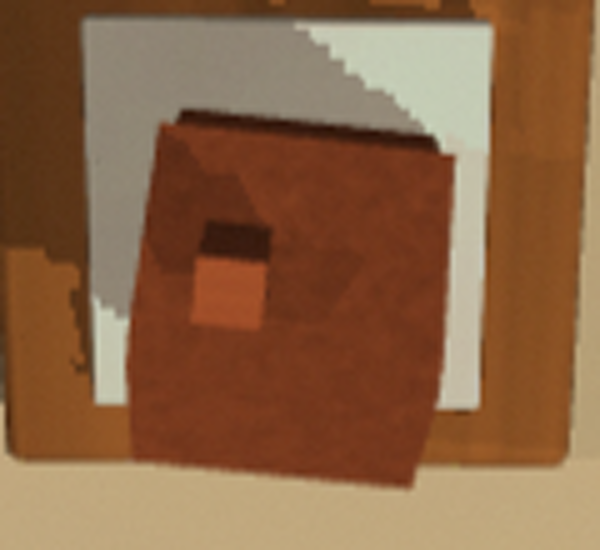

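```bash
python3 - <<'E'
from h import *
s=env.state();p=s['tool_pos'];q=s['tool_rot'];print(s['t'],p)
p0=np.array([.6418,.1561,.1576])
C=[wun(u,.059,p0,q) for u in [(286,203.5),(345,210),(336.5,276),(280.5,270.5)]]
for c in C:print(c)
print(np.mean(C,0))
# tile/ board check: tile corners top .024 for vase and house tile
for u in [(268,84),(352,84),(268,175),(353,175)]:print('vtile',wun(u,.024,p0,q))
print('mouth',wun((302,137),.096,p0,q))
print('setter',wun((556,70),.044,p0,q))
plan(.6435,.157,.10,0.0); plan(.6435,.157,.031,0.0)
E
```

```text
1.5 [0.63919255 0.15843194 0.15754725]
[0.66668506 0.13486691 0.059     ]
[0.62479922 0.13589355 0.059     ]
[0.62543652 0.18730449 0.059     ]
[0.66772046 0.18647544 0.059     ]
[0.64616032 0.1611351  0.059     ]
vtile [0.68749082 0.05573646 0.024     ]
vtile [0.62668912 0.05030759 0.024     ]
vtile [0.68460724 0.12159903 0.024     ]
vtile [0.61809102 0.11571131 0.024     ]
mouth [0.65740577 0.08716931 0.096     ]
setter [0.4936746 0.0316159 0.044    ]
[-0.0044, -0.0017, 0.0575] [-0.003, -0.004, 0.089]
[-0.0047, -0.0015, 0.1265] [-0.003, -0.004, 0.089]
```

Emit:
carry_out(deltas=[[-0.0045,0.0015,0,0,0,0.089,1],[-0.0045,0.0015,0.035,0,0,0.089,1],[-0.0045,0.0015,0.065,0,0,0.089,1],[-0.0045,0.0015,0.065,0,0,0.089,1],[-0.0045,0.0015,0.065,0,0,0.089,1]])

```text
t: 2.12
tool_pos: [0.6417, 0.1652, 0.0974]
tool_rot: [-0.003, 1.0, 0.0, 0.001]
force: [0.5, 0.1, 1.8]
gripper_width: 1.001
```

```bash
python3 - <<'E'
from h import *
s=env.state();print(s['tool_pos'],np.round(s['qd'],3))
plan(.645,.159,.031,.0)
cv2.imwrite('pics/w3.png',env.get_image('wrist'))
print(env.state()['tool_pos'])
E
```

```text
[0.64172818 0.16519589 0.09744644] [-0.001 -0.013  0.016  0.001  0.003  0.001]
[-0.0031, -0.0062, 0.0665] [0.0, 0.002, 0.006]
[0.64200812 0.1653375  0.097927  ]
```

View pics/w3.png

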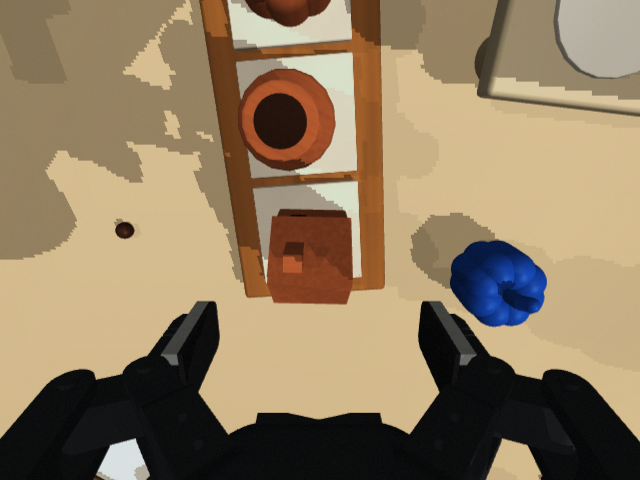

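The house now sits square to the jaws, with roof edges at x≈269–352 and y≈215–303. I'll recompute its centre from the settled pose.

```bash
python3 - <<'E'
from h import *
s=env.state();p=s['tool_pos'];q=s['tool_rot'];print(p)
C=[wun(u,.059,p,q) for u in [(274,217),(351,219),(349,303),(268,299)]]
print(np.array(C),np.mean(C,0)); print('mouth',wun((281,122),.096,p,q),'vase tile corners',np.mean([wun(u,.024,p,q) for u in[(235,60),(353,52),(252,178),(357,173)]],0))
m=np.mean(C,0);plan(m[0],m[1],.031,0.0)
E
```

```text
[0.64200812 0.1653375  0.097927  ]
[[0.66641667 0.13589214 0.059     ]
 [0.62514635 0.13671867 0.059     ]
 [0.62451822 0.18744923 0.059     ]
 [0.67158386 0.18520782 0.059     ]] [0.64691627 0.16131697 0.059     ]
mouth [0.65741541 0.08716014 0.096     ] vase tile corners [0.65421796 0.08588231 0.024     ]
[-0.0047, -0.0041, 0.0669] [0.001, 0.003, 0.006]
```

Emit:
carry_out(deltas=[[-0.0047,-0.004,0.03,0,0,0,1],[-0.0047,-0.004,0.055,0,0,0,1],[-0.0047,-0.004,0.067,0,0,0,1],[-0.0047,-0.004,0.067,0,0,0,0.6],[-0.0047,-0.004,0.067,0,0,0,-0.5]])

```text
t: 2.8
tool_pos: [0.6468, 0.1614, 0.0307]
tool_rot: [-0.003, 1.0, 0.0, 0.001]
force: [-0.6, -0.8, -0.0]
gripper_width: 0.604
```

Emit:
carry_out(deltas=[[0,0,0,0,0,0,-1],[0,0,0,0,0,0,-1],[0,0,0,0,0,0,-1],[0,0,0,0,0,0,-1],[0,0,0,0,0,0,-1]])

```text
t: 3.42
tool_pos: [0.6468, 0.1614, 0.0309]
tool_rot: [-0.003, 1.0, 0.0, 0.002]
force: [-0.6, -0.1, 6.5]
gripper_width: 0.482
```

```bash
python3 - <<'E'
from h import *
s=env.state();print(s['t'],s['tool_pos'],s['gripper_width'],s['force'])
cv2.imwrite('pics/s1.png',env.get_image('scene')[180:400,220:520])
plan(.47,-.184,.16,-.10)
E
```

```text
3.425 [0.64683167 0.16143413 0.03085144] 0.4817553074308959 [-0.58992667 -0.13603935  6.52178764]
[0.1787, -0.3442, -0.13] [0.001, 0.003, 0.106]
```

View pics/s1.png

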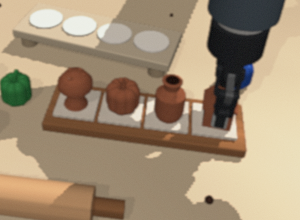

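Emit:
carry_out(deltas=[[0,0,-0.015,0,0,0,-1],[0,0,-0.05,0,0,0,-1],[0,0,-0.09,0,0,0,-1],[0.01,-0.019,-0.125,0,0,0.01,-1],[0.03,-0.058,-0.13,0,0,0.02,-1]])

```text
t: 4.1
tool_pos: [0.6175, 0.1034, 0.1625]
tool_rot: [0.006, 1.0, 0.001, 0.003]
force: [1.0, -0.8, -1.4]
gripper_width: 0.484
```

Emit:
carry_out(deltas=[[0.0245,-0.047,0,0,0,0.02,-1],[0.049,-0.094,0,0,0,0.04,-1],[0.0735,-0.141,0,0,0,0.06,-1],[0.098,-0.188,0,0,0,0.08,-1],[0.115,-0.22,0,0,0,0.086,-1]])

```text
t: 4.72
tool_pos: [0.4965, -0.1173, 0.1598]
tool_rot: [0.051, 0.999, 0.0, 0.0]
force: [0.7, 0.1, -0.8]
gripper_width: 0.49
```

```bash
python3 - <<'E'
from h import *
s=env.state();print(s['t'],s['tool_pos'],s['gripper_width'],s['force'])
plan(.4705,-.184,.15,-.10)
E
```

```text
4.725 [ 0.49654075 -0.11725889  0.15980279] 0.49017092638574683 [ 0.73539655  0.09080721 -0.80533443]
[0.0192, -0.069, 0.0098] [0.0, 0.0, -0.001]
```

Emit:
carry_out(deltas=[[0.011,-0.04,0.005,0,0,0,-1],[0.0192,-0.069,0.01,0,0,0,-1],[0.0192,-0.069,0.04,0,0,0,-1],[0.0192,-0.069,0.06,0,0,0,-1],[0.0192,-0.069,0.06,0,0,0,-1]])

```text
t: 5.35
tool_pos: [0.4707, -0.1822, 0.0982]
tool_rot: [0.05, 0.999, 0.0, -0.002]
force: [0.3, 0.2, -0.9]
gripper_width: 0.491
```

```bash
python3 - <<'E'
from h import *
s=env.state();print(s['t'],s['tool_pos'],s['gripper_width'],s['force'])
plan(.4705,-.184,.052,-.10)
cv2.imwrite('pics/w4.png',env.get_image('wrist'))
cv2.imwrite('pics/t4.png',cv2.resize(env.get_image('top')[240:370,240:490],None,fx=3,fy=3))
E
```

```text
5.35 [ 0.47070032 -0.18219806  0.09818246] 0.49055171689595595 [ 0.33690347  0.24949533 -0.86561427]
[-0.0001, -0.0018, 0.0462] [0.0, -0.003, -0.0]
```

View pics/w4.png

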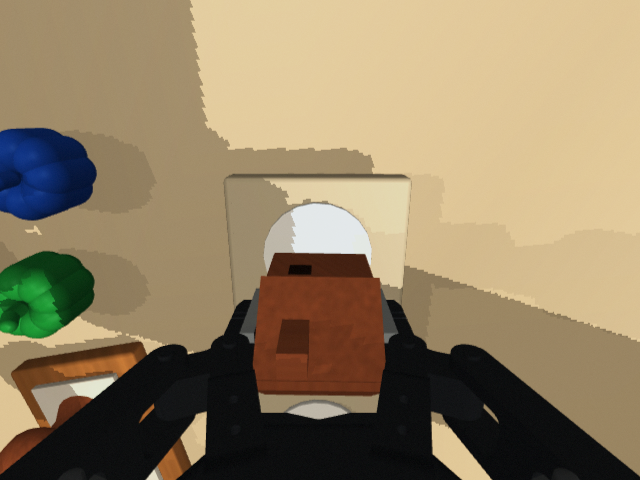

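View pics/t4.png

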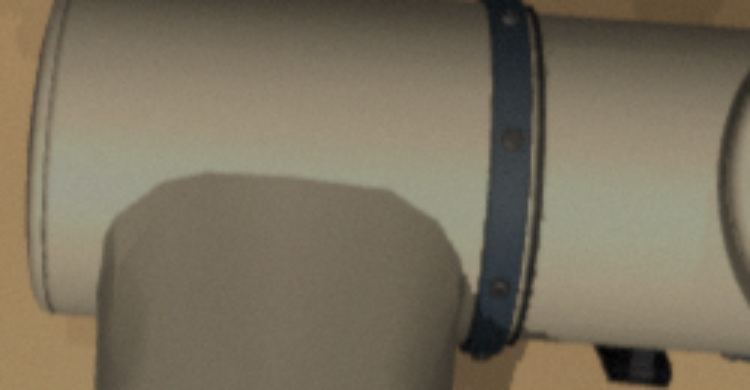

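The wrist view shows the house square in the jaws over the right end of the shelf. Its setter's arc runs from (265,253) over (318,203) to (371,253). A circle fit will give the setter's centre.

```bash
cat >> h.py <<'E'
from scipy.optimize import least_squares
def circ(pts,z,p,q,r=.033):
    P=np.array([wun(u,z,p,q)[:2] for u in pts])
    f=least_squares(lambda c:np.hypot(*(P-c).T)-r,P.mean(0)+[0,.02]);return f.x,np.abs(f.fun).max()
E
python3 - <<'E'
from h import *
q=env.state()['tool_rot'];p=[.4707,-.1822,.0982]
print(circ([(265,250),(271,230),(285,215),(300,206),(318,203),(336,206),(351,214),(364,230),(371,250)],.044,p,q))
E
```

```text
(array([ 0.47119465, -0.18249327]), np.float64(0.0009156865079905235))
```

Emit:
carry_out(deltas=[[0,0,0.02,0,0,0,-1],[0,0,0.035,0,0,0,-1],[0,0,0.043,0,0,0,-1],[0,0,0.0455,0,0,0,-1],[0,0,0.0465,0,0,0,-1]])

```text
t: 6.08
tool_pos: [0.4726, -0.1824, 0.0532]
tool_rot: [0.05, 0.999, -0.0, 0.001]
force: [-0.8, -0.0, -1.3]
gripper_width: 0.485
```

Emit:
carry_out(deltas=[[0,0,0.0005,0,0,0,-1],[0,0,0.001,0,0,0,-1],[0,0,0.0015,0,0,0,-1],[0,0,0.0015,0,0,0,-1],[0,0,0.0015,0,0,0,-1]])

```text
t: 6.7
tool_pos: [0.472, -0.1823, 0.051]
tool_rot: [0.05, 0.999, -0.0, -0.0]
force: [0.3, -0.1, -0.8]
gripper_width: 0.485
```

Emit:
carry_out(deltas=[[0,0,0.001,0,0,0,-1],[0,0,0.001,0,0,0,-1],[0,0,0.001,0,0,0,-0.6],[0,0,0.001,0,0,0,0.2],[0,0,0.001,0,0,0,1]])

```text
t: 7.32
tool_pos: [0.4721, -0.1823, 0.05]
tool_rot: [0.05, 0.999, -0.0, 0.0]
force: [1.0, 0.1, 0.2]
gripper_width: 0.798
```

Emit:
carry_out(deltas=[[0,0,0,0,0,0,1],[0,0,0,0,0,0,1],[0,0,-0.02,0,0,0,1],[0,0,-0.06,0,0,0,1],[0,0,-0.11,0,0,0,1]])

```text
t: 7.95
tool_pos: [0.4712, -0.1822, 0.1604]
tool_rot: [0.05, 0.999, 0.0, -0.001]
force: [1.3, -0.5, -0.1]
gripper_width: 1.002
```

```bash
python3 - <<'E'
from h import *
s=env.state();print(s['t'],s['tool_pos'],s['gripper_width'],s['force'])
cv2.imwrite('pics/s5.png',cv2.resize(env.get_image('scene')[150:350,220:480],None,fx=2.5,fy=2.5))
plan(.656,.086,.16,.08)
E
```

```text
7.95 [ 0.47122739 -0.18217124  0.16042264] 1.0017916852984023 [ 1.31035894 -0.54586027 -0.07736466]
[-0.1533, 0.2864, 0.0092] [-0.004, 0.01, -0.179]
```

View pics/s5.png

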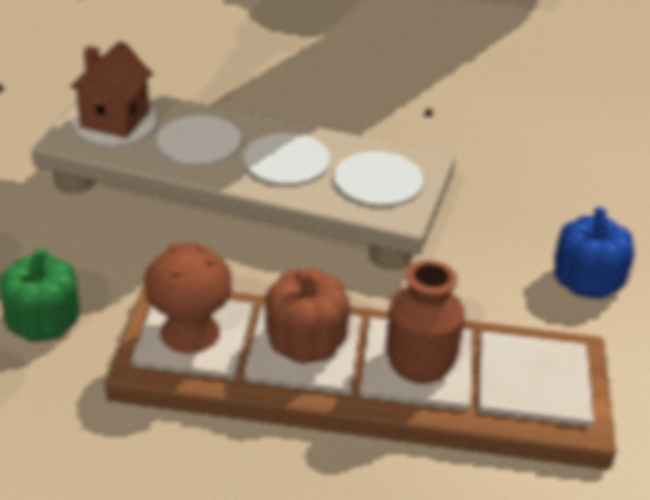

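The house stands on the far-end setter. The vase is next.

Emit:
carry_out(deltas=[[-0.029,0.054,0,0,0,-0.04,1],[-0.058,0.108,0,0,0,-0.08,1],[-0.087,0.162,0,0,0,-0.12,1],[-0.116,0.216,0.0,0,0,-0.16,1],[-0.142,0.266,0.0,0,0,-0.179,1]])

```text
t: 8.62
tool_pos: [0.6408, 0.0701, 0.1597]
tool_rot: [-0.04, 0.999, -0.0, -0.0]
force: [0.5, -1.3, 0.5]
gripper_width: 0.998
```

```bash
python3 - <<'E'
from h import *
s=env.state();print(s['t'],s['tool_pos'])
plan(.657,.0867,.12,.08)
E
```

```text
8.625 [0.64082379 0.07012146 0.1596693 ]
[-0.0175, 0.0152, 0.0397] [-0.0, -0.0, 0.0]
```

Emit:
carry_out(deltas=[[-0.0165,0.0145,0.01,0,0,0,1],[-0.0165,0.0145,0.03,0,0,0,1],[-0.0165,0.0145,0.04,0,0,0,1],[-0.0165,0.0145,0.04,0,0,0,1],[-0.0165,0.0145,0.04,0,0,0,1]])

```text
t: 9.25
tool_pos: [0.6556, 0.0836, 0.1211]
tool_rot: [-0.039, 0.999, 0.0, 0.001]
force: [0.3, 0.2, 0.7]
gripper_width: 1.001
```

```bash
python3 - <<'E'
from h import *
s=env.state();print(s['t'],s['tool_pos'],np.round(s['qd'],3))
plan(.657,.0867,.031,.08)
cv2.imwrite('pics/w6.png',env.get_image('wrist'))
E
```

```text
9.25 [0.65560403 0.08363319 0.12109539] [ 0.001 -0.005  0.006  0.     0.002 -0.   ]
[-0.0015, 0.0029, 0.0901] [0.0, 0.002, -0.001]
```

View pics/w6.png

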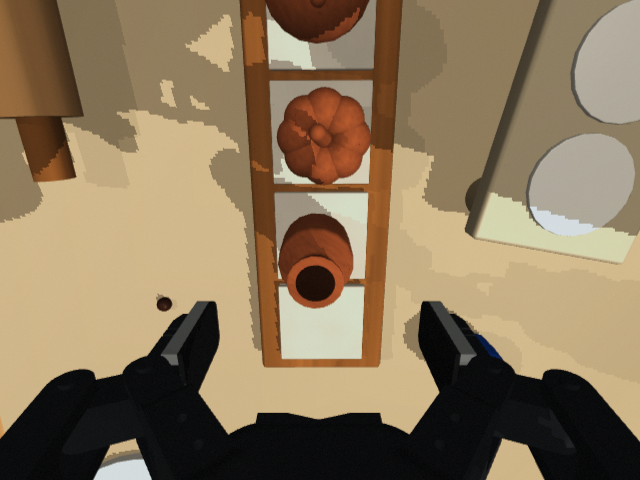

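The vase mouth is at (315,283) and the pumpkin outline is centred at about (324,136).

```bash
python3 - <<'E'
from h import *
s=env.state();p=s['tool_pos'];q=s['tool_rot'];print(p)
m=wun((315.5,282.5),.096,p,q);print('mouth',m)
print('pump',circ([(277,136),(370,136),(324,88),(325,185),(290,103),(358,103),(290,172),(358,170)],.05,p,q,.0265))
print(circ([(528,185),(634,175),(560,233),(590,134),(600,232),(545,150)],.044,p,q))
plan(m[0],m[1],.031,.08)
E
```

```text
[0.65566538 0.08374747 0.1212243 ]
mouth [0.65748414 0.08623194 0.096     ]
pump (array([0.65862198, 0.01530684]), np.float64(0.0015580869552008249))
(array([0.49493302, 0.03222386]), np.float64(0.002847765716400788))
[-0.0018, 0.0023, 0.0902] [0.0, 0.002, -0.001]
```

Emit:
carry_out(deltas=[[-0.0015,0.0025,0.04,0,0,0,1],[-0.0015,0.0025,0.075,0,0,0,1],[-0.0015,0.0025,0.09,0,0,0,1],[-0.0015,0.0025,0.09,0,0,0,0.6],[-0.0015,0.0025,0.09,0,0,0,-0.5]])

```text
t: 9.93
tool_pos: [0.6578, 0.0868, 0.0321]
tool_rot: [-0.04, 0.999, 0.0, 0.002]
force: [-0.3, -0.1, 0.3]
gripper_width: 0.607
```

Emit:
carry_out(deltas=[[0,0,0,0,0,0,-1],[0,0,0,0,0,0,-1],[0,0,0,0,0,0,-1],[0,0,0,0,0,0,-1],[0,0,0,0,0,0,-1]])

```text
t: 10.55
tool_pos: [0.6579, 0.0868, 0.0324]
tool_rot: [-0.04, 0.999, 0.0, 0.002]
force: [-0.5, 0.3, 5.9]
gripper_width: 0.523
```

```bash
python3 - <<'E'
from h import *
s=env.state();print(s['t'],s['tool_pos'],s['gripper_width'],s['force'])
plan(.4787,-.1109,.16,-.08)
E
```

```text
10.55 [0.65787528 0.08683791 0.03242716] 0.5229899458330889 [-0.54686436  0.32292227  5.85781533]
[0.1938, -0.1828, -0.1284] [0.001, 0.004, 0.16]
```

Emit:
carry_out(deltas=[[0,0,-0.015,0,0,0,-1],[0,0,-0.05,0,0,0,-1],[0,0,-0.09,0,0,0,-1],[0.012,-0.011,-0.125,0,0,0.01,-1],[0.045,-0.042,-0.128,0,0,0.04,-1]])

```text
t: 11.18
tool_pos: [0.6168, 0.0419, 0.1617]
tool_rot: [-0.02, 1.0, 0.001, 0.003]
force: [0.9, -0.8, -2.3]
gripper_width: 0.523
```

Emit:
carry_out(deltas=[[0.036,-0.034,0,0,0,0.03,-1],[0.072,-0.068,0,0,0,0.06,-1],[0.108,-0.102,0,0,0,0.09,-1],[0.135,-0.128,0,0,0,0.11,-1],[0.149,-0.14,0,0,0,0.12,-1]])

```text
t: 11.8
tool_pos: [0.4703, -0.1056, 0.159]
tool_rot: [0.041, 0.999, 0.0, 0.0]
force: [0.3, -0.2, -1.3]
gripper_width: 0.527
```

```bash
python3 - <<'E'
from h import *
s=env.state();print(s['t'],s['tool_pos'],s['gripper_width'],s['force'])
plan(.4787,-.1109,.1,-.08)
E
```

```text
11.8 [ 0.47025287 -0.10560356  0.15896348] 0.5272396699785273 [ 0.28214112 -0.16228003 -1.28527268]
[-0.0088, -0.0046, 0.059] [0.0, 0.001, -0.003]
```

Emit:
carry_out(deltas=[[-0.0085,-0.0045,0.01,0,0,0,-1],[-0.0085,-0.0045,0.04,0,0,0,-1],[-0.0085,-0.0045,0.06,0,0,0,-1],[-0.0085,-0.0045,0.06,0,0,0,-1],[-0.0085,-0.0045,0.06,0,0,0,-1]])

```text
t: 12.42
tool_pos: [0.4807, -0.1096, 0.0987]
tool_rot: [0.04, 0.999, -0.0, 0.001]
force: [0.5, 0.1, -1.3]
gripper_width: 0.524
```

```bash
python3 - <<'E'
from h import *
s=env.state();print(s['t'],s['tool_pos'],s['gripper_width'],s['force'])
plan(.4787,-.1109,.0524,-.08)
cv2.imwrite('pics/w7.png',env.get_image('wrist'))
E
```

```text
12.425 [ 0.48072007 -0.10957416  0.0987355 ] 0.5244358381821157 [ 0.54960399  0.10224475 -1.27446069]
[0.002, -0.0015, 0.0463] [-0.0, 0.001, -0.0]
```

View pics/w7.png

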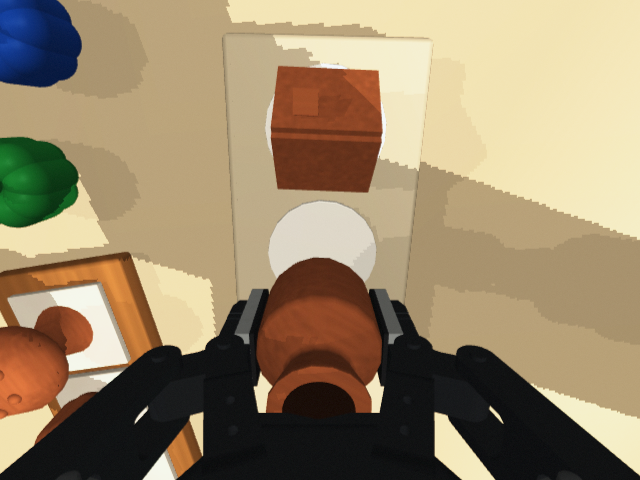

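The vase hangs upright over setter 3. The visible setter arc runs from (268,250) over (321,201) to (376,250), and the house stands well on its own setter.

```bash
python3 - <<'E'
from h import *
q=env.state()['tool_rot'];p=[.4807,-.1096,.0987]
print(circ([(268,250),(274,228),(290,210),(305,203),(321,201),(337,203),(353,211),(369,228),(376,250)],.044,p,q))
print(env.state()['tool_pos'])
E
```

```text
(array([ 0.47899281, -0.11117504]), np.float64(0.0006690740729181563))
[ 0.48079397 -0.10957498  0.09899031]
```

Emit:
carry_out(deltas=[[0.001,-0.0008,0.02,0,0,0,-1],[0.0018,-0.0015,0.035,0,0,0,-1],[0.0018,-0.0015,0.043,0,0,0,-1],[0.0018,-0.0015,0.045,0,0,0,-1],[0.0018,-0.0015,0.046,0,0,0,-1]])

```text
t: 13.1
tool_pos: [0.4783, -0.111, 0.0527]
tool_rot: [0.04, 0.999, -0.0, 0.001]
force: [0.8, -0.5, -1.7]
gripper_width: 0.527
```

Emit:
carry_out(deltas=[[0,0,0.0005,0,0,0,-1],[0,0,0.0005,0,0,0,-1],[0,0,0.0005,0,0,0,-1],[0,0,0.0005,0,0,0,-1],[0,0,0.0005,0,0,0,-1]])

```text
t: 13.72
tool_pos: [0.4783, -0.1111, 0.0524]
tool_rot: [0.04, 0.999, -0.0, 0.001]
force: [-2.2, 1.1, 6.4]
gripper_width: 0.525
```

Force has risen to +6 N, so the vase is in contact. Release.

Emit:
carry_out(deltas=[[0,0,0,0,0,0,-0.6],[0,0,0,0,0,0,0.2],[0,0,0,0,0,0,1],[0,0,0,0,0,0,1],[0,0,0,0,0,0,1]])

```text
t: 14.35
tool_pos: [0.4777, -0.1111, 0.0514]
tool_rot: [0.04, 0.999, -0.0, -0.0]
force: [0.7, -0.2, -0.8]
gripper_width: 0.999
```

Emit:
carry_out(deltas=[[0,0,-0.01,0,0,0,1],[0,0,-0.03,0,0,0,1],[0,0,-0.06,0,0,0,1],[0,0,-0.09,0,0,0,1],[0,0,-0.11,0,0,0,1]])

```text
t: 14.98
tool_pos: [0.4783, -0.1112, 0.1639]
tool_rot: [0.04, 0.999, -0.0, 0.001]
force: [0.5, 0.1, -0.1]
gripper_width: 0.998
```

```bash
python3 - <<'E'
from h import *
s=env.state();print(s['t'],s['tool_pos'],s['gripper_width'],s['force'])
plan(.6583,.0148,.14,.08)
cv2.imwrite('pics/s8.png',cv2.resize(env.get_image('scene')[150:350,220:480],None,fx=2.5,fy=2.5))
E
```

```text
14.975 [ 0.47827357 -0.11118512  0.16389328] 0.9979948491792672 [ 0.49593647  0.14325856 -0.13725233]
[-0.1692, 0.1401, 0.0243] [-0.0, 0.003, -0.161]
```

View pics/s8.png

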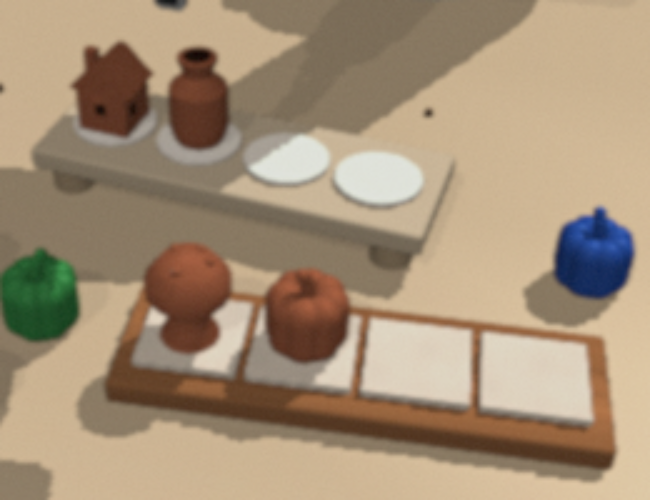

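The vase stands on its setter. The pumpkin is next.

Emit:
carry_out(deltas=[[-0.043,0.035,0,0,0,-0.04,1],[-0.086,0.07,0,0,0,-0.08,1],[-0.128,0.105,0.01,0,0,-0.12,1],[-0.16,0.132,0.02,0,0,-0.161,1],[-0.1692,0.14,0.024,0,0,-0.161,1]])

```text
t: 15.65
tool_pos: [0.6585, 0.0162, 0.1358]
tool_rot: [-0.041, 0.999, -0.0, -0.001]
force: [0.1, -1.3, 0.5]
gripper_width: 1.001
```

Emit:
carry_out(deltas=[[0,0,0.02,0,0,0,1],[0,0,0.03,0,0,0,1],[0,0,0.03,0,0,0,1],[0,0,0.03,0,0,0,1],[0,0,0.03,0,0,0,1]])

```text
t: 16.27
tool_pos: [0.658, 0.0147, 0.1086]
tool_rot: [-0.04, 0.999, 0.0, 0.001]
force: [-0.5, -0.1, 1.0]
gripper_width: 1.003
```

```bash
python3 - <<'E'
from h import *
s=env.state();print(s['t'],s['tool_pos'],np.round(s['qd'],3))
cv2.imwrite('pics/w9.png',env.get_image('wrist'))
plan(.6583,.0145,.029,.08)
E
```

```text
16.275 [0.658041   0.01467939 0.10857661] [ 0.003  0.004 -0.004 -0.004  0.002 -0.   ]
[-0.0002, -0.0002, 0.0794] [0.0, 0.001, -0.0]
```

View pics/w9.png

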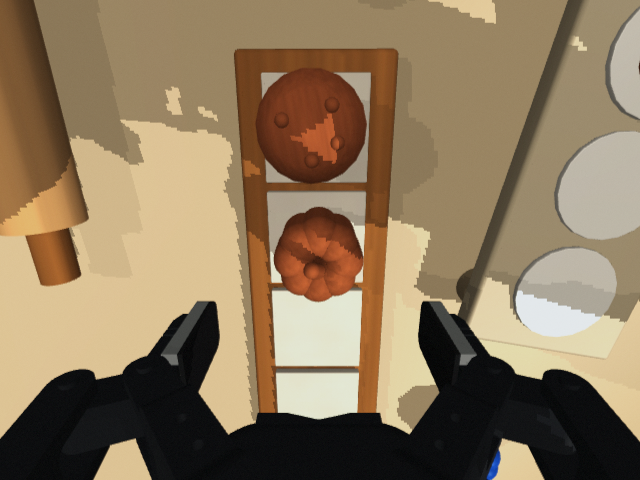

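The pumpkin is centred between the jaws at (318,254). The toadstool cap is centred at (311,125), with an outline spanning x 257–366.

```bash
python3 - <<'E'
from h import *
s=env.state();p=s['tool_pos'];q=s['tool_rot'];print(p)
print('pump',circ([(275,255),(362,255),(319,207),(319,301),(288,222),(350,222),(288,285),(350,285)],.048,p,q,.0265))
print('toad',circ([(257,125),(366,125),(311,68),(312,183),(273,85),(351,85),(273,165),(351,165)],.066,p,q,.0275))
E
```

```text
[0.65796105 0.01469767 0.10839105]
pump (array([0.65819772, 0.01580869]), np.float64(0.005196633388705487))
toad (array([ 0.6677683, -0.0598681]), np.float64(0.00027992560947907863))
```

Emit:
carry_out(deltas=[[0,0,0.04,0,0,0,1],[0,0,0.07,0,0,0,1],[0,0,0.0795,0,0,0,1],[0,0,0.0795,0,0,0,0.6],[0,0,0.0795,0,0,0,-0.5]])

```text
t: 16.95
tool_pos: [0.6588, 0.0149, 0.0299]
tool_rot: [-0.04, 0.999, -0.0, 0.001]
force: [-5.9, 1.4, 29.2]
gripper_width: 0.607
```

Emit:
carry_out(deltas=[[0,0,0,0,0,0,-1],[0,0,0,0,0,0,-1],[0,0,0,0,0,0,-1],[0,0,0,0,0,0,-1],[0,0,0,0,0,0,-1]])

```text
t: 17.58
tool_pos: [0.6591, 0.0149, 0.0302]
tool_rot: [-0.04, 0.999, 0.0, 0.002]
force: [-1.3, 1.3, 5.3]
gripper_width: 0.606
```

```bash
python3 - <<'E'
from h import *
s=env.state();print(s['t'],s['tool_pos'],s['gripper_width'],s['force'])
plan(.4865,-.0395,.16,-.08)
E
```

```text
17.575 [0.65908191 0.01493092 0.03024182] 0.6056466987783377 [-1.26737435  1.30357716  5.34624487]
[0.1759, -0.0404, -0.1304] [0.0, 0.004, 0.161]
```

Emit:
carry_out(deltas=[[0,0,-0.015,0,0,0,-1],[0,0,-0.05,0,0,0,-1],[0,0,-0.09,0,0,0,-1],[0.012,-0.003,-0.125,0,0,0.01,-1],[0.045,-0.01,-0.13,0,0,0.04,-1]])

```text
t: 18.2
tool_pos: [0.6154, 0.0014, 0.1616]
tool_rot: [-0.02, 1.0, 0.0, 0.003]
force: [-0.9, -0.5, -1.4]
gripper_width: 0.601
```

Emit:
carry_out(deltas=[[0.04,-0.009,0,0,0,0.04,-1],[0.08,-0.019,0,0,0,0.08,-1],[0.115,-0.027,0,0,0,0.11,-1],[0.131,-0.0305,0,0,0,0.12,-1],[0.131,-0.0305,0,0,0,0.12,-1]])

```text
t: 18.82
tool_pos: [0.4837, -0.0346, 0.1589]
tool_rot: [0.04, 0.999, 0.0, 0.001]
force: [0.9, 0.1, -1.1]
gripper_width: 0.603
```

```bash
python3 - <<'E'
from h import *
s=env.state();print(s['t'],s['tool_pos'],s['gripper_width'],s['force'],np.round(s['qd'],2))
plan(.4865,-.0395,.1,-.08)
E
```

```text
18.825 [ 0.48370607 -0.03461528  0.15893598] 0.6025651481993665 [ 0.85956829  0.08792895 -1.09939092] [0.   0.04 0.04 0.   0.01 0.  ]
[-0.0031, -0.0047, 0.0589] [0.0, 0.001, 0.0]
```

Emit:
carry_out(deltas=[[-0.003,-0.0045,0.01,0,0,0,-1],[-0.003,-0.0045,0.04,0,0,0,-1],[-0.003,-0.0045,0.06,0,0,0,-1],[-0.003,-0.0045,0.06,0,0,0,-1],[-0.003,-0.0045,0.06,0,0,0,-1]])

```text
t: 19.45
tool_pos: [0.4876, -0.0393, 0.0984]
tool_rot: [0.04, 0.999, -0.0, 0.0]
force: [0.0, -0.3, -0.1]
gripper_width: 0.603
```

```bash
python3 - <<'E'
from h import *
s=env.state();print(s['t'],s['tool_pos'],s['gripper_width'],s['force'])
plan(.4865,-.0395,.0502,-.08)
cv2.imwrite('pics/w10.png',env.get_image('wrist'))
E
```

```text
19.45 [ 0.48755775 -0.03926727  0.0983926 ] 0.6025299790425551 [ 0.00631836 -0.3099323  -0.10026436]
[0.0011, -0.0003, 0.0482] [-0.0, 0.001, 0.0]
```

View pics/w10.png

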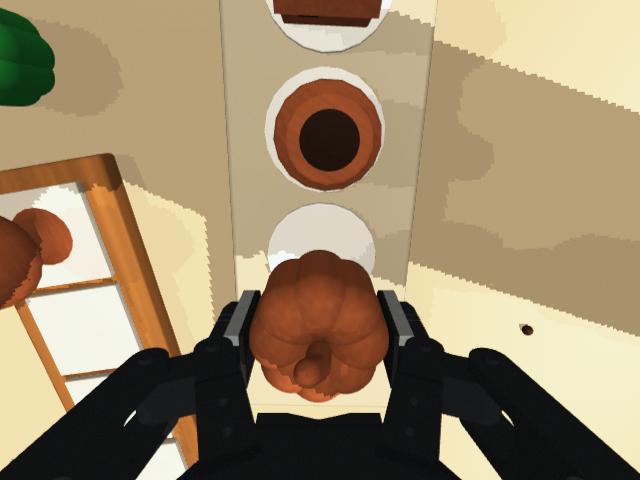

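The pumpkin is held level over setter 2, whose arc runs (268,252)–(321,203)–(375,252), and the vase is well centred on its setter.

Emit:
carry_out(deltas=[[0.001,-0.0003,0.02,0,0,0,-1],[0.0013,-0.0003,0.035,0,0,0,-1],[0.0013,-0.0003,0.044,0,0,0,-1],[0.0013,-0.0003,0.047,0,0,0,-1],[0.0013,-0.0003,0.048,0,0,0,-1]])

```text
t: 20.12
tool_pos: [0.4858, -0.0394, 0.0505]
tool_rot: [0.04, 0.999, 0.0, 0.0]
force: [-0.1, -0.1, -1.5]
gripper_width: 0.602
```

Emit:
carry_out(deltas=[[0,0,0.0005,0,0,0,-1],[0,0,0.0005,0,0,0,-1],[0,0,0.0005,0,0,0,-1],[0,0,0.0005,0,0,0,-1],[0,0,0.0005,0,0,0,-1]])

```text
t: 20.75
tool_pos: [0.4857, -0.0394, 0.0502]
tool_rot: [0.04, 0.999, 0.0, 0.001]
force: [-1.7, 0.9, 4.9]
gripper_width: 0.601
```

Contact (+5 N). Release.

Emit:
carry_out(deltas=[[0,0,0,0,0,0,-0.6],[0,0,0,0,0,0,0.2],[0,0,0,0,0,0,1],[0,0,0,0,0,0,1],[0,0,0,0,0,0,1]])

```text
t: 21.38
tool_pos: [0.4851, -0.0395, 0.0493]
tool_rot: [0.04, 0.999, -0.0, -0.0]
force: [0.3, -0.3, 0.2]
gripper_width: 1.0
```

Emit:
carry_out(deltas=[[0,0,-0.01,0,0,0,1],[0,0,-0.03,0,0,0,1],[0,0,-0.06,0,0,0,1],[0,0,-0.09,0,0,0,1],[0,0,-0.11,0,0,0,1]])

```text
t: 22.0
tool_pos: [0.4858, -0.0394, 0.1619]
tool_rot: [0.04, 0.999, 0.0, 0.001]
force: [0.2, -0.2, 0.1]
gripper_width: 0.996
```

```bash
python3 - <<'E'
from h import *
s=env.state();print(s['t'],s['tool_pos'],s['gripper_width'],s['force'])
plan(.6677,-.0599,.12,.06)
cv2.imwrite('pics/s11.png',cv2.resize(env.get_image('scene')[150:350,220:480],None,fx=2.5,fy=2.5))
E
```

```text
22.0 [ 0.48582339 -0.0394275   0.1618518 ] 0.9956870849545031 [ 0.24322524 -0.21243903  0.10078894]
[-0.1828, -0.0059, 0.0423] [0.0, 0.003, -0.14]
```

View pics/s11.png

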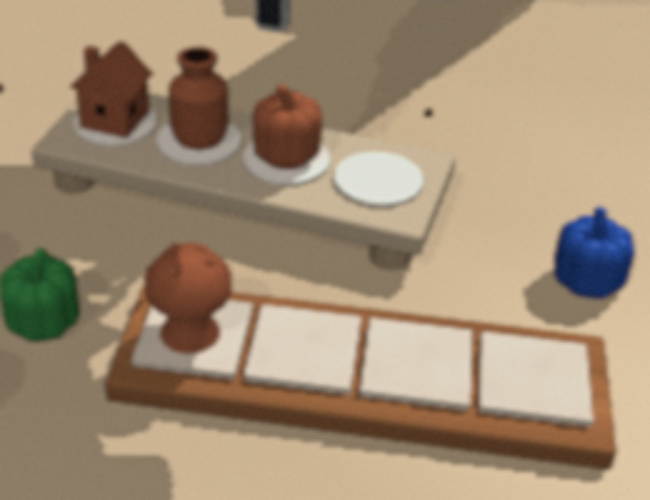

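Emit:
carry_out(deltas=[[-0.05,-0.0015,0,0,0,-0.04,1],[-0.1,-0.003,0,0,0,-0.08,1],[-0.145,-0.0045,0.01,0,0,-0.12,1],[-0.175,-0.006,0.03,0,0,-0.14,1],[-0.1828,-0.006,0.0423,0,0,-0.14,1]])

```text
t: 22.68
tool_pos: [0.6676, -0.0603, 0.1151]
tool_rot: [-0.03, 1.0, -0.0, -0.001]
force: [0.1, 0.9, -0.2]
gripper_width: 1.003
```

Emit:
carry_out(deltas=[[0,0,0,0,0,0,1],[0,0,0,0,0,0,1],[0,0,0,0,0,0,1],[0,0,0,0,0,0,1],[0,0,0,0,0,0,1]])

```text
t: 23.3
tool_pos: [0.6669, -0.0599, 0.1177]
tool_rot: [-0.03, 1.0, 0.0, 0.0]
force: [-0.8, -0.1, 0.4]
gripper_width: 1.002
```

```bash
python3 - <<'E'
from h import *
s=env.state();print(s['t'],s['tool_pos'],np.round(s['qd'],3))
cv2.imwrite('pics/w12.png',env.get_image('wrist'))
plan(.6677,-.0599,.042,.06)
E
```

```text
23.3 [ 0.66694255 -0.05991566  0.11772418] [-0.002  0.005  0.001 -0.     0.001  0.   ]
[-0.0007, 0.0, 0.0755] [0.0, 0.0, 0.0]
```

View pics/w12.png

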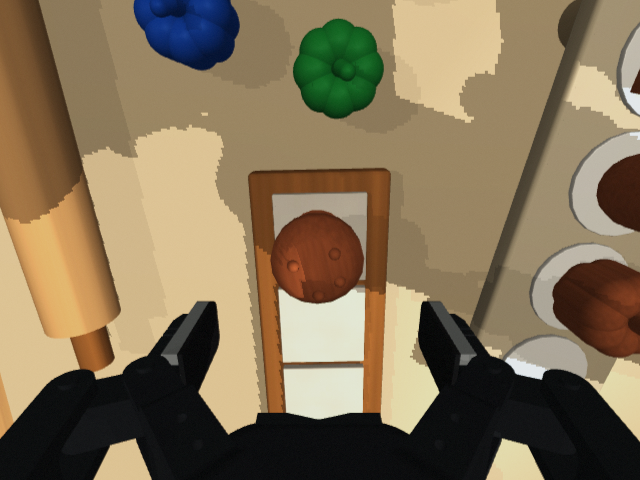

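The toadstool cap is centred between the jaws at (318,257).

Emit:
carry_out(deltas=[[-0.0007,0,0.035,0,0,0,1],[-0.0007,0,0.065,0,0,0,1],[-0.0007,0,0.0755,0,0,0,1],[-0.0007,0,0.0755,0,0,0,0.8],[-0.0007,0,0.0755,0,0,0,0.5]])

```text
t: 23.98
tool_pos: [0.6688, -0.06, 0.0434]
tool_rot: [-0.03, 1.0, -0.0, 0.001]
force: [0.1, 0.2, -0.1]
gripper_width: 0.746
```

```bash
python3 - <<'E'
from h import *
s=env.state();print(s['t'],s['tool_pos'],s['gripper_width'],s['force'])
cv2.imwrite('pics/s13.png',cv2.resize(env.get_image('scene')[190:350,220:420],None,fx=4,fy=4,interpolation=cv2.INTER_CUBIC)[:600])
E
```

```text
23.975 [ 0.66875166 -0.06001277  0.04339963] 0.7459650542363768 [ 0.07906996  0.21355393 -0.1332516 ]
```

View pics/s13.png

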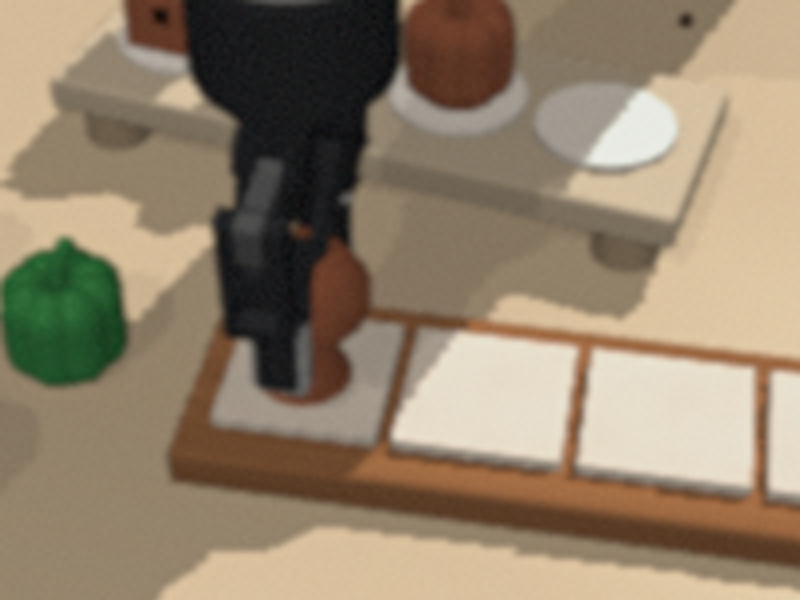

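```bash
python3 - <<'E'
from h import *
for z in (.04,.05,.06,.07,.08,.09):
    u=proj('scene',[.6688+.034,-.058,z]);print(z,((u-[220,190])*4).round())
print(proj('scene',[.6677+.0275,-.06,.061]),((proj('scene',[.6677+.0275,-.06,.066])-[220,190])*4))
E
```

```text
0.04 [283. 404.]
0.05 [282. 385.]
0.06 [281. 365.]
0.07 [280. 346.]
0.08 [279. 326.]
0.09 [278. 305.]
[290.43826616 277.27970319] [281.25102365 339.32977258]
```

The pads span about z 0.047–0.078, so I'll raise 4 mm to centre them on the cap edge and then close.

Emit:
carry_out(deltas=[[0.0007,0,-0.004,0,0,0,0.5],[0.0007,0,-0.004,0,0,0,0.4],[0.0007,0,-0.004,0,0,0,0.2],[0.0007,0,-0.004,0,0,0,-0.5],[0.0007,0,-0.004,0,0,0,-1]])

```text
t: 24.65
tool_pos: [0.6677, -0.0601, 0.0472]
tool_rot: [-0.03, 1.0, -0.0, 0.001]
force: [-1.6, 1.0, 7.0]
gripper_width: 0.617
```

Emit:
carry_out(deltas=[[0,0,0,0,0,0,-1],[0,0,0,0,0,0,-1],[0,0,0,0,0,0,-1],[0,0,0,0,0,0,-1],[0,0,0,0,0,0,-1]])

```text
t: 25.28
tool_pos: [0.6677, -0.0601, 0.0472]
tool_rot: [-0.03, 1.0, -0.0, 0.001]
force: [-0.7, 0.1, 6.1]
gripper_width: 0.612
```

```bash
python3 - <<'E'
from h import *
s=env.state();print(s['t'],s['tool_pos'],s['gripper_width'],s['force'])
plan(.494,.032,.17,-.06)
E
```

```text
25.275 [ 0.66769029 -0.06010042  0.04719566] 0.6116959161358289 [-0.69925738  0.13158457  6.12766247]
[0.1676, 0.1024, -0.1232] [-0.0, 0.002, 0.12]
```

Emit:
carry_out(deltas=[[0,0,-0.003,0,0,0,-1],[0,0,-0.008,0,0,0,-1],[0,0,-0.015,0,0,0,-1],[0,0,-0.025,0,0,0,-1],[0,0,-0.025,0,0,0,-1]])

```text
t: 25.9
tool_pos: [0.6678, -0.06, 0.0722]
tool_rot: [-0.03, 1.0, -0.0, 0.001]
force: [-0.6, -0.3, -0.7]
gripper_width: 0.617
```

```bash
python3 - <<'E'
from h import *
s=env.state();print(s['t'],s['tool_pos'],s['gripper_width'],s['force'])
cv2.imwrite('pics/s14.png',cv2.resize(env.get_image('scene')[190:350,220:420],None,fx=4,fy=4,interpolation=cv2.INTER_CUBIC)[:600])
cv2.imwrite('pics/w14.png',env.get_image('wrist'))
E
```

```text
25.9 [ 0.6678481  -0.06001414  0.07220739] 0.6167607073731741 [-0.61392413 -0.29909578 -0.71491279]
```

View pics/s14.png

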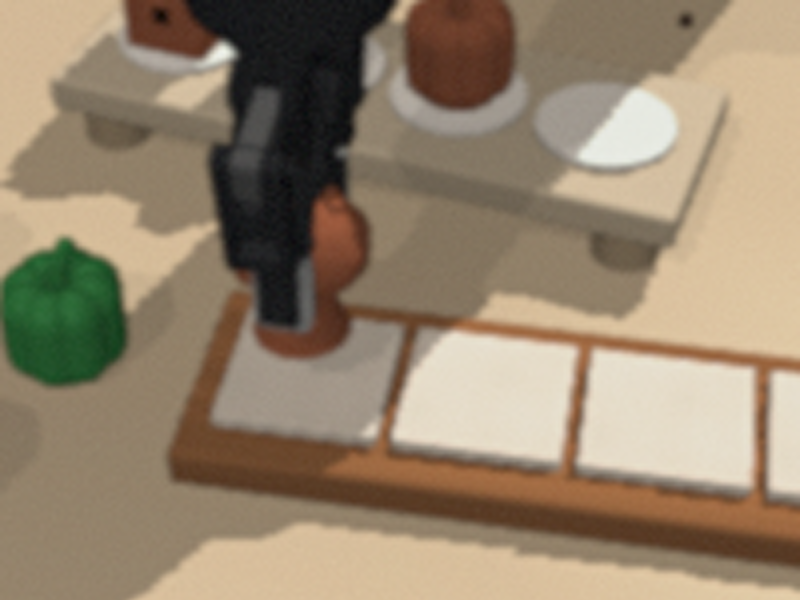

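View pics/w14.png

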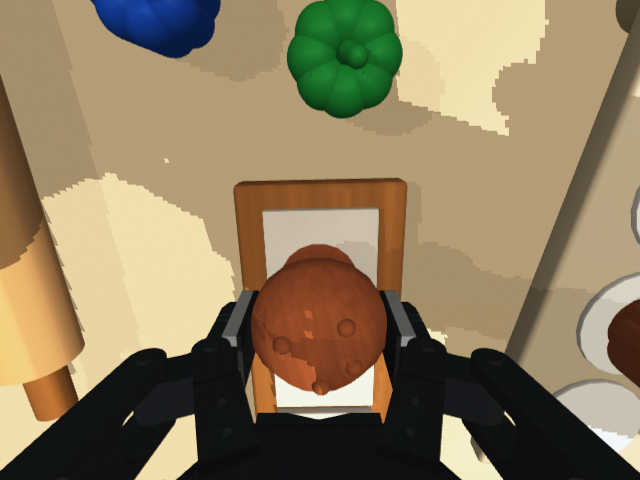

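The toadstool is lifted cleanly, upright and centred, with its foot visible at (320,250).

Emit:
carry_out(deltas=[[0,0,-0.03,0,0,0,-1],[0,0,-0.07,0,0,0,-1],[0.015,0.009,-0.095,0,0,0.01,-1],[0.045,0.027,-0.095,0,0,0.03,-1],[0.075,0.046,-0.095,0,0,0.06,-1]])

```text
t: 26.62
tool_pos: [0.5884, -0.0182, 0.1655]
tool_rot: [0.001, 1.0, 0.0, -0.0]
force: [0.6, 0.6, -0.3]
gripper_width: 0.614
```

Emit:
carry_out(deltas=[[0.03,0.018,0,0,0,0.03,-1],[0.06,0.036,0,0,0,0.05,-1],[0.085,0.051,0,0,0,0.06,-1],[0.09,0.054,0,0,0,0.06,-1],[0.09,0.054,0,0,0,0.06,-1]])

```text
t: 27.25
tool_pos: [0.4994, 0.0355, 0.1658]
tool_rot: [0.03, 1.0, 0.0, 0.0]
force: [0.7, 0.0, -1.9]
gripper_width: 0.621
```

```bash
python3 - <<'E'
from h import *
s=env.state();print(s['t'],s['tool_pos'],s['gripper_width'],s['force'],np.round(s['qd'],2))
plan(.494,.032,.11,-.06)
E
```

```text
27.25 [0.49941676 0.03550224 0.1658404 ] 0.6206664099094826 [ 0.68139781  0.00597019 -1.93555239] [-0.01  0.02  0.02  0.    0.    0.  ]
[0.0052, -0.0038, 0.0558] [0.0, 0.0, 0.001]
```

Emit:
carry_out(deltas=[[0.005,-0.0038,0.01,0,0,0,-1],[0.005,-0.0038,0.035,0,0,0,-1],[0.005,-0.0038,0.053,0,0,0,-1],[0.005,-0.0038,0.053,0,0,0,-1],[0.005,-0.0038,0.053,0,0,0,-1]])

```text
t: 27.88
tool_pos: [0.4947, 0.0316, 0.1131]
tool_rot: [0.03, 1.0, -0.0, 0.0]
force: [0.3, -0.0, -1.1]
gripper_width: 0.617
```

```bash
python3 - <<'E'
from h import *
s=env.state();print(s['t'],s['tool_pos'],s['gripper_width'],s['force'])
plan(.494,.032,.0672,-.06)
cv2.imwrite('pics/w15.png',env.get_image('wrist'))
E
```

```text
27.875 [0.49466569 0.0316141  0.11307197] 0.6174466191270237 [ 0.27614607 -0.04821992 -1.11091291]
[0.0007, 0.0004, 0.0459] [-0.0, 0.001, -0.0]
```

View pics/w15.png

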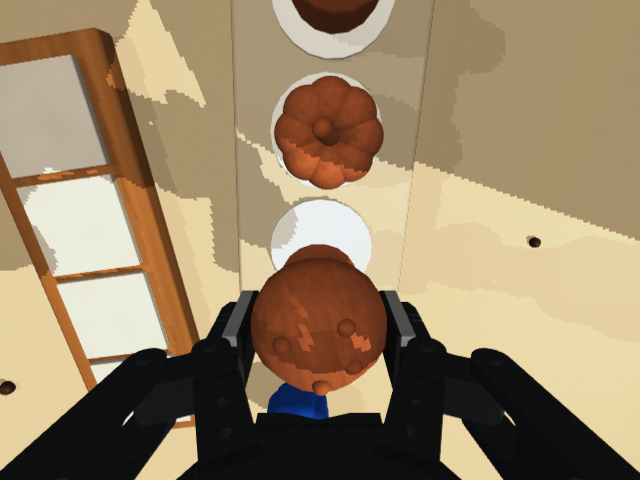

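The toadstool is over the last setter, whose arc runs (271,246)–(322,199)–(372,246). The pumpkin is centred on its setter.

Emit:
carry_out(deltas=[[0.0007,0.0003,0.02,0,0,0,-1],[0.0007,0.0003,0.035,0,0,0,-1],[0.0007,0.0003,0.0425,0,0,0,-1],[0.0007,0.0003,0.045,0,0,0,-1],[0.0007,0.0003,0.046,0,0,0,-1]])

```text
t: 28.55
tool_pos: [0.4939, 0.0324, 0.0673]
tool_rot: [0.03, 1.0, 0.0, 0.001]
force: [0.8, -0.0, -1.8]
gripper_width: 0.621
```

Emit:
carry_out(deltas=[[0,0,0.0005,0,0,0,-1],[0,0,0.0005,0,0,0,-1],[0,0,0.0005,0,0,0,-1],[0,0,0.0005,0,0,0,-1],[0,0,0.0005,0,0,0,-1]])

```text
t: 29.18
tool_pos: [0.494, 0.0324, 0.0671]
tool_rot: [0.03, 1.0, 0.0, 0.001]
force: [-1.9, 0.1, 5.4]
gripper_width: 0.618
```

Emit:
carry_out(deltas=[[0,0,0,0,0,0,-0.6],[0,0,0,0,0,0,0.2],[0,0,0,0,0,0,1],[0,0,0,0,0,0,1],[0,0,0,0,0,0,1]])

```text
t: 29.8
tool_pos: [0.4934, 0.0322, 0.0661]
tool_rot: [0.03, 1.0, -0.0, -0.0]
force: [-0.4, -0.0, -0.1]
gripper_width: 1.002
```

Emit:
carry_out(deltas=[[0,0,-0.01,0,0,0,1],[0,0,-0.03,0,0,0,1],[0,0,-0.06,0,0,0,1],[0,0,-0.1,0,0,0,1],[0,0,-0.13,0,0,0,1]])

```text
t: 30.42
tool_pos: [0.4939, 0.0322, 0.1988]
tool_rot: [0.03, 1.0, 0.0, 0.001]
force: [0.4, -0.1, -0.7]
gripper_width: 0.999
```

Emit:
carry_out(deltas=[[0,0.04,0,0,0,0,1],[0,0.09,0,0,0,0,1],[0,0.14,0,0,0,0,1],[0,0.19,0,0,0,0,1],[0,0.22,0,0,0,0,1]])

```text
t: 31.05
tool_pos: [0.5065, 0.254, 0.1967]
tool_rot: [0.029, 1.0, 0.0, 0.0]
force: [0.4, -0.9, -0.0]
gripper_width: 1.003
```

Emit:
carry_out(deltas=[[0,0,0,0,0,0,1],[0,0,0,0,0,0,1],[0,0,0,0,0,0,1],[0,0,0,0,0,0,1],[0,0,0,0,0,0,1]])

```text
t: 31.68
tool_pos: [0.5067, 0.2514, 0.1964]
tool_rot: [0.03, 1.0, 0.0, 0.0]
force: [0.9, -0.5, 1.1]
gripper_width: 0.997
```

```bash
python3 - <<'E'
from h import *
s=env.state();print(s['t'],s['tool_pos'],s['force'])
cv2.imwrite('pics/s16.png',cv2.resize(env.get_image('scene')[150:350,220:480],None,fx=2.5,fy=2.5))
cv2.imwrite('pics/t16.png',cv2.resize(env.get_image('top')[240:370,240:490],None,fx=3.2,fy=3.2))
E
```

```text
31.675 [0.5067274  0.25141251 0.19641993] [ 0.94745799 -0.46888345  1.06780962]
```

View pics/s16.png

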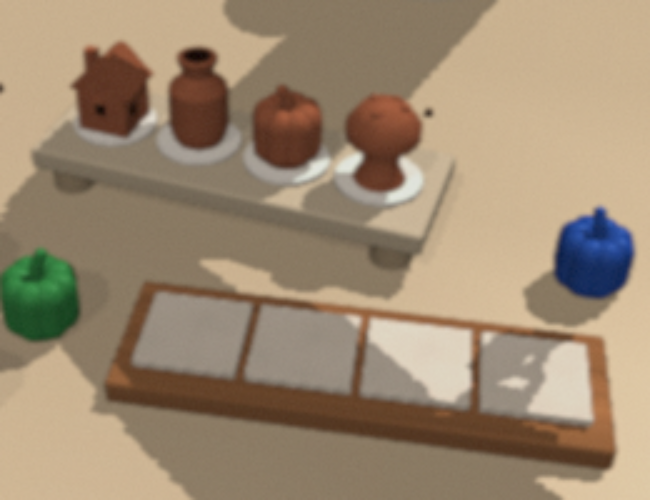

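View pics/t16.png

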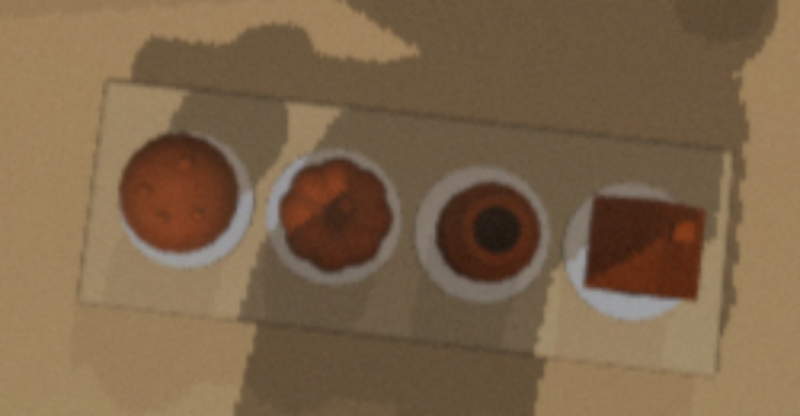

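All four stand upright in reverse order. One quick numeric check before hand-in.

```bash
python3 - <<'E'
from h import *
T=lambda p:(240+p[0]/3.2-.4,240+p[1]/3.2-.4)
d=np.array([.104,.9946])*.072;s=np.array([.4712,-.1825])
for n,u,z,k in [('toad',(179,191),.087,3),('pump',(336,213),.069,2),('vase',(496,229),.116,1),('house',(645,249),.092,0)]:
    print(n,((unp('top',T(u),z)[:2]-(s+k*d))*1000).round(1),'mm off setter')
env.hand_in()
E
```

```text
toad [-0.2 -1.3] mm off setter
pump [-1.2 -2.5] mm off setter
vase [-1.8 -1. ] mm off setter
house [-1.7  0.5] mm off setter
the job is handed in; nothing more can be done
```

I moved all four pieces to the kiln shelf in reverse order and handed the job in at about 31.8 s on the robot clock, well under the 109 s limit. No verdict was reported.

- **Order:** from the +y end of the shelf they now stand toadstool, pumpkin, vase, house. On the board, the order from the same end was house, vase, pumpkin, toadstool.
- **Placing:** the vase, pumpkin and toadstool were lowered until the wrist felt contact. The house showed no clear contact force, so I released it at the computed height after lowering 1 mm more.
- **Last checks:** in the final scene and top pictures all four stand upright on their own setters, with the gripper clear. From the top picture, each piece is within about 3 mm of its setter's centre (13 mm allowed).
- **Disagreements:**
  - The cameras disagreed by 2–4 mm on some positions.
  - My first estimate of how the house was turned was about 0.1 rad off. I corrected it from the wrist camera before gripping.
- **Force:** closing on the pumpkin gave a brief 29 N wrist reading; readings otherwise stayed below about 7 N.

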